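# Make up a breakfast tray and a coffee tray

## Task

Make up two trays from the row of things on the kitchen counter. Breakfast tray (the long one with three equal wells): the jam jar in the middle well, the egg cup and the pepper mill in the two end wells, either way round; coffee tray (the shorter one with two unequal wells): the coffee cup in the larger well and the sugar box in the narrower well. Set each thing down gently, standing upright on the floor of its well, and let go; leave the storage jar, the tea tin and the lidded pot standing where they are.

Things in the scene. Friction and masses are not known exactly. Their poses are not given: they have to be found in the camera images.
- breakfast_tray: Fixed wooden tray, 90 (x) by 260 (y) mm, floor 6 mm thick, rims and dividers 5 mm thick, tops 18 mm high from the counter. Three equal square wells, 80 by 80 mm inside, in a row along its y axis, centres at y = -85, 0, +85 mm. Origin: centre of its underside, z up. Row about sideways to the robot (yaw within 0.15 rad).
- coffee_tray: Fixed wooden tray, 90 (x) by 151 (y) mm, floor 6 mm thick, rims and divider 5 mm thick, tops 18 mm high from the counter. Two wells in a row along its y axis: the larger, 80 (x) by 80 (y) mm inside, centre at y = +30.5 mm; the narrower, 80 (x) by 56 (y) mm inside, centre at y = -42.5 mm. Origin: centre of its underside, z up. Row about sideways to the robot (yaw within 0.15 rad).
- jam_jar: Squat round amber glass jar with a paper label band and a flat steel lid, diameter 60 mm (lid 57 mm, from 51 mm up), height 66 mm, 0.2 kg. Origin: centre of its underside, z up along its axis; it stands upright on the counter at the start. 
- egg_cup: White ceramic egg cup: foot 48 mm across, thin stem (18 mm), open bowl from 30 mm up that is 46 mm across at height 40 mm and 50 mm at the rim, height 66 mm, 0.1 kg. Origin: centre of its underside, z up along its axis; it stands upright on the counter at the start. 
- pepper_mill: Turned dark-wood pepper mill with a small steel ball on top, base 50 mm across, waist 32 mm at height 42 mm, belly 42 mm across at heights 74 to 84 mm, overall height 118 mm, 0.16 kg. Origin: centre of its underside, z up along its axis; it stands upright on the counter at the start. 
- coffee_cup: White ceramic coffee cup without handle, wide and open, wall 4 mm: foot 50 mm across, 56 mm at height 10 mm, 62 mm at the rim, height 56 mm, 0.14 kg. Origin: centre of its underside, z up along its axis; it stands upright on the counter at the start. 
- sugar_box: Small closed cardboard box with a pale paper band, 56 (x) by 40 (y) by 70 (z) mm, 0.18 kg. Origin: centre of its underside, z up; stands upright on the counter at the start, its long side within 0.5 rad of straight ahead.
- storage_jar: Bystander in the row, to be left alone: slim clear glass jar filled white with a cork stopper, diameter 54 mm, height 126 mm. Origin: centre of its underside, z up along its axis; it stands upright on the counter at the start. 
- tea_tin: Bystander in the row, to be left alone: round aluminium tin with a dark lid 66 mm across and a small knob, height 100 mm. Origin: centre of its underside, z up along its axis; it stands upright on the counter at the start. 
- sauce_pot: Bystander in the row, to be left alone: small red lidded pot, 66 mm across, 80 mm over its two side lugs (along y), height 55 mm. Origin: centre of its underside, z up along its axis; it stands upright on the counter at the start. 
Not all that is in view belongs to the job. Leave any turquoise look-alike of the egg_cup alone.

How it is judged:
By the outcome, as a careful person would: the job done as asked, in the order asked, and still so for the second after the job is handed in, with the robot touching nothing.
It also fails if it takes over 128 s, if anything falls off the work surface, if the arm or the gripper's body presses on something with over 40 N, if the wrist force passes 120 N, or if a joint passes its speed limit or range.

## Robot

A 7-joint arm with a two-finger parallel gripper is mounted at the origin on the work surface. World frame = base frame: x ahead of the robot, y to its left, z up, the work surface at z = 0. Lengths are in m, angles in rad, forces in N, time in s.
With the tool pointing down it reaches from about 0.4 to 0.875 m from the base axis. Payload 4.4 kg.
Tool frame: the origin (TCP) lies between the finger pads; the fingertips stand 17 mm ahead of it and the grasp point (between the pads) lies 2 mm behind it; z points along the fingers, y is the line along which they close (so a half turn about z gives the same grasp; the last joint's range is limited). The gripper opens to 85 mm and grips with 20 to 120 N. Pads are 22 mm wide; open, the fingers measure 114 mm over their backs; the gripper's body (76 mm by 85 mm) begins 54 mm behind the grasp point. The pads swing forward as they close: fully open they stand 13 mm farther back than shut.
Start: joints at [1.241, 0.628, 0.038, 1.517, -0.027, 0.996, -0.02], TCP at [0.17, -0.628, 0.248] pointing down, gripper open.
Joint ranges: [-3.06, 3.06], [-0.37, 2.12], [-1.25, 1.32], [0.18, 2.47], [-1.1, 4.24], [0.23, 1.98], [-2.94, 2.94]. Speed limits (rad/s): [2.57, 2.57, 3.14, 3.14, 3.14, 3.14, 3.14].

## Interface

Orientations are given as a unit quaternion [w, x, y, z].
In Python, from rig import ctrl gives the robot as it stands.
- The arm moves only by the tool drive_tool, never from a script. Its argument "moves" is a list of rows, each an object with "slide": the shift along the tool's x, y, z normalised to -1 to 1, where 1 is 0.2 m, a list of three; "angular": the turn, a rotation vector about the tool's x, y, z normalised to -1 to 1, where 1 is 180 degrees, a list of three; "claw": the opening, from -1 (shut) to 1 (fully open). In form: [{"slide": [x, y, z], "angular": [rx, ry, rz], "claw": claw}, ...]. A call has 1 to 5 rows; each row is the pose to reach, as a shift and turn from the pose commanded when the call began, along the tool's axes at that moment, turning the shorter way round; what a row does not reach only later rows make up. A row lasts 1/12 s, in which the tool goes at most 41.7 mm and 7.16 degrees, less where a joint would pass 70% of its speed; a pose out of reach is approached as far as the arm can. A call with a number of a shift or a turn outside -1 to 1 is refused whole. A call with a gripper value outside its range is refused whole. The fingers move at their own pace and stop on an object; "force" is the grip in N (left out, the last holds). Time passes only in rows, so rows that repeat a pose let the fingers close. It gives the time, the measured TCP pose, the force, the opening and the grip force at its end, in the units of the state.
- ctrl.state(): the state, without advancing time (a new reading comes with each control period).
- ctrl.capture(name): name is "scene" or "top" or "wrist"; returns a dict with "color" (384x512x3 uint8, red, green, blue), "K" (3x3 intrinsics, pixels), "R" (3x3) and "t" (3): a world point X has camera coordinates R X + t; the wrist camera has in their place "T_tool_cam" (4x4, takes a point from camera to tool coordinates, whose origin is the TCP and whose axes are the flange's). Camera axes: x right, y down, z forward; pixel columns grow to the right and rows downward; lengths in m; the calibration is good to about 2 mm. A picture is of the moment at which its call begins: read the wrist's pose just before it. There is no depth.
- ctrl.job_done(): hands the job in; it is judged then, once.
The state is a dict: "time_s": time; "joints": joint angles; "joint_vel": joint speeds; "tau": joint torques, N m; "ee_pos": TCP position; "tool_rot": TCP orientation; "wrist_force": force on the tool from outside, world axes, zero at the start; "ft_torque": the same for the moment, N m; "finger_gap": finger opening in m; "gripper_force": force on a finger pad.
Only numpy, scipy, OpenCV 4.12 (cv2) and the standard library are available. Lean on these libraries where they do the work, as an engineer would, in place of code of your own. Each camera call takes 0.05 s, during which the arm holds its last target. There are 200 camera calls.

## Working session

There is one attempt and no reset: what is moved stays moved. The work goes in short steps, Python scripts to look and compute and a tool call to move; the robot and the scene stay as the last step left them, time stands still between calls to the robot, and variables do not carry over. Pictures are saved under pics/ and viewed, at most 14 in all, crops included, and the job is handed in when it is done.

Besides the shell and the picture viewer there is one more tool, called after "Request:" as a command line: name --argument value ..., lists and objects as JSON in quotes. drive_tool: Moves the arm, as the interface text tells. Scaled input: -1 to 1 covers 0.2 m each way for a shift and 180 degrees each way for a turn. Its arguments: {"type":"object","properties":{"moves":{"type":"array"},"force":{"type":"number"}},"required":["moves"]}

```bash
ls; mkdir -p pics
python3 - <<'E'
from rig import ctrl
import cv2,numpy as np,pickle
s=ctrl.state();print(s['ee_pos'],s['tool_rot'],s['finger_gap'],s['time_s'])
d={n:ctrl.capture(n) for n in("scene","top")}
pickle.dump(d,open('c0.pkl','wb'))
for n,c in d.items():
    cv2.imwrite(f'pics/{n}0.png',cv2.resize(c['color'][:,:,::-1],(800,600)))
    print(n,c['K'].round(1).tolist(),c['R'].round(3).tolist(),c['t'].round(3).tolist(), (-c['R'].T@c['t']).round(3))
E
```

```text
pics
[ 0.16932533 -0.62694837  0.24740639] [-9.29466104e-04  9.91316809e-01  1.31491827e-01 -1.38746953e-04] 0.0852127203466714 0.0
scene [[459.3, 0.0, 248.0], [0.0, 459.3, 195.2], [0.0, 0.0, 1.0]] [[-0.443, 0.896, 0.017], [0.728, 0.37, -0.577], [-0.524, -0.244, -0.816]] [0.243, -0.385, 1.316] [1.077 0.245 0.848]
top [[452.5, 0.0, 253.1], [0.0, 452.5, 200.9], [0.0, 0.0, 1.0]] [[0.015, -1.0, 0.011], [-0.991, -0.016, -0.136], [0.137, -0.009, -0.991]] [-0.025, 0.54, 1.044] [ 0.392 -0.007  1.108]
```

View pics/scene0.png

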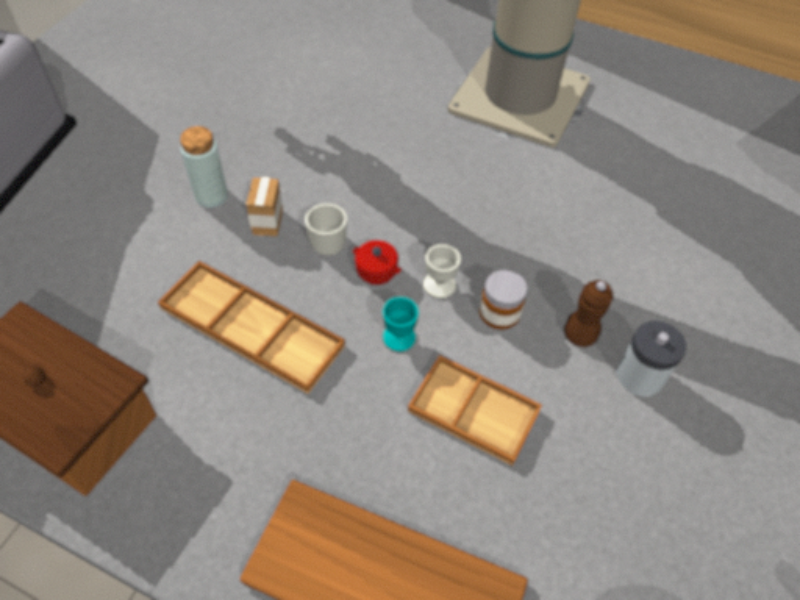

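View pics/top0.png

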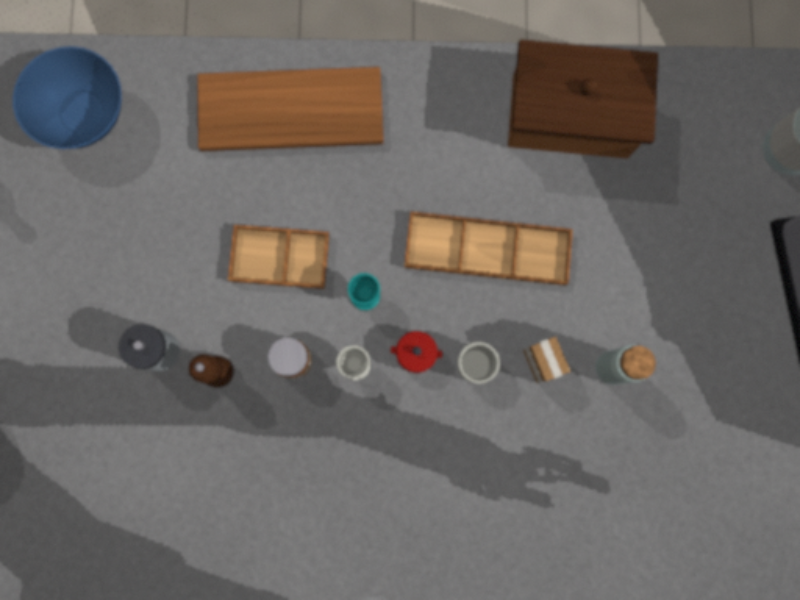

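The scene view shows the same row from the opposite side, and both pictures agree. In the top view (800x600), left to right:
- tea tin (142,346)
- pepper mill (211,370)
- jam jar (288,357)
- white egg cup (353,362)
- red pot (416,350)
- coffee cup (478,362)
- sugar box (550,360)
- storage jar (635,362)

There are two egg cups: white at (353,362) and turquoise at (364,291). The white one fits "white ceramic", and the turquoise one is the look-alike to leave alone. The trays are at (279,257) for coffee, with the larger well on the left (+y), and (489,248) for breakfast.

```bash
cat > h.py <<'E'
import numpy as np,cv2,pickle
def ray(c,u,v,z):
    R,t,K=c['R'],c['t'],c['K'];o=-R.T@t
    d=R.T@np.linalg.solve(K,[u,v,1.]);return o+d*(z-o[2])/d[2]
def comp(mask,u,v,k=3):
    "component of mask nearest (u,v), as filled convex hull contour"
    m=cv2.morphologyEx(mask.astype(np.uint8),cv2.MORPH_OPEN,np.ones((2,2)))
    cs,_=cv2.findContours(m,cv2.RETR_EXTERNAL,cv2.CHAIN_APPROX_NONE)
    cs=[x for x in cs if cv2.contourArea(x)>40]
    return max(cs,key=lambda x:cv2.pointPolygonTest(x,(u,v),True))
E
python3 - <<'E'
from h import *
d=pickle.load(open('c0.pkl','rb'));c=d['top'];im=c['color'];hsv=cv2.cvtColor(im,cv2.COLOR_RGB2HSV)
H,S,V=[hsv[:,:,i].astype(int) for i in range(3)]
s=.64
for n,u,v in[('jamlid',288,357),('egg rim',342,364),('cup rim',461,362),('mill',211,372),('box',558,365),('boxband',549,358),('turq',364,291),('counter',320,450),('cray',255,250),('crim',279,285)]:
    print(n,hsv[int(v*s),int(u*s)])
wood=(H>5)&(H<25)&(S>90)
# trays
for n,u,v,L in[('coffee',258,255,.151),('breakfast',489,248,.26)]:
    k=comp(cv2.morphologyEx(wood.astype(np.uint8),cv2.MORPH_CLOSE,np.ones((5,5))),u*s,v*s)
    P=np.array([ray(c,*p[0],.018)[:2] for p in k],np.float32)
    print(n,cv2.minAreaRect(P))
# zoom crop of row
cr=im[190:255,75:425]
cv2.imwrite('pics/row.png',cv2.resize(cr[:,:,::-1],(800,149),interpolation=cv2.INTER_CUBIC))
cr=im[175:255,205:275]
cv2.imwrite('pics/egg.png',cv2.resize(cr[:,:,::-1],None,fx=6,fy=6,interpolation=cv2.INTER_CUBIC))
for n,u,v,z in[('jam',288,357,.066),('egg',353,362,.066),('cup',478,362,.056),('box',550,360,.07),('millball',199,367,.115),('turq',364,291,.066),('jar',638,362,.126),('tin',139,345,.095),('pot',416,350,.05)]:
    print(n,ray(c,u*s,v*s,z).round(3))
E
```

```text
jamlid [132   8 157]
egg rim [ 27  15 150]
cup rim [ 33  17 146]
mill [ 12 153  75]
box [ 15  68 176]
boxband [ 19  21 199]
turq [ 90 195  89]
counter [165   4 120]
cray [ 16 116 207]
crim [12 85 99]
coffee ((0.6297035217285156, 0.16693361103534698), (0.15174271166324615, 0.09090950340032578), 86.49393463134766)
breakfast ((0.6483614444732666, -0.16354413330554962), (0.2592318654060364, 0.09014338254928589), 84.6702651977539)
jam [0.469 0.141 0.066]
egg [0.464 0.045 0.066]
cup [ 0.467 -0.14   0.056]
box [ 0.471 -0.245  0.07 ]
millball [0.45  0.258 0.115]
turq [0.57  0.031 0.066]
jar [ 0.466 -0.355  0.126]
tin [0.481 0.351 0.095]
pot [ 0.484 -0.048  0.05 ]
```

View pics/egg.png

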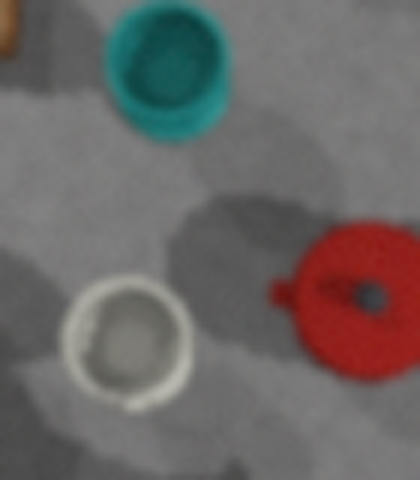

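White egg cup confirmed: white rim centred at crop (127,342), which is image (226,232), with the turquoise one separate at crop (167,65). Tray sizes measure 152x91 and 259x90 mm against 151x90 and 260x90 given. Moving now.

Request:
drive_tool --moves '[{"slide":[0.788,-0.616,0],"angular":[0,0,-0.2],"claw":1},{"slide":[0.788,-0.616,0],"angular":[0,0,-0.2],"claw":1},{"slide":[0.788,-0.616,0],"angular":[0,0,-0.2],"claw":1},{"slide":[0.788,-0.616,0],"angular":[0,0,-0.2],"claw":1},{"slide":[0.788,-0.616,0],"angular":[0,0,-0.2],"claw":1}]' --force 30

```text
time_s: 0.52
ee_pos: [0.2914, -0.4642, 0.2481]
tool_rot: [-0.001, 0.901, 0.434, 0.001]
wrist_force: [0.2, 0.4, -0.4]
finger_gap: 0.0854
gripper_force: 0.0
```

```bash
cat >> h.py <<'E'
def go(s,x,y,z,yaw=90):
    "numbers for a move to a world point with tool x at yaw (deg), pointing down"
    from scipy.spatial.transform import Rotation as Ro
    w,a,b,c=s['tool_rot'];R=Ro.from_quat([a,b,c,w])
    G=Ro.from_euler('z',yaw,degrees=True)*Ro.from_euler('x',180,degrees=True)
    return (R.inv().apply(np.array([x,y,z])-s['ee_pos'])/.2).round(3),((R.inv()*G).as_rotvec()/np.pi).round(3)
E
python3 - <<'E'
from h import *
from rig import ctrl
s=ctrl.state();print(s['time_s'],s['ee_pos'],s['tool_rot'],s['joints'])
print(go(s,.40,-.32,.25))
d=pickle.load(open('c0.pkl','rb'));c=d['top'];im=c['color'];hsv=cv2.cvtColor(im,cv2.COLOR_RGB2HSV)
H,S,V=[hsv[:,:,i].astype(int) for i in range(3)];q=.64
lab=cv2.cvtColor(im,cv2.COLOR_RGB2LAB).astype(int)
for n,m,u,v,z in[('jamlid',(H>115)&(V>140)&(S>4)&(lab[:,:,2]<127),288,357,.066),('egg',(lab[:,:,2]>130)&(V>100)&(S<60),353,362,.066),('cup',(lab[:,:,2]>130)&(V>100)&(S<60),478,362,.056),('boxband',(V>165)&(S<60),549,358,.07),('boxtop',(V>150),549,358,.07),('ball',(V>140)&(S<60),199,367,.115)]:
    try:
        k=comp(cv2.morphologyEx(m.astype(np.uint8),cv2.MORPH_CLOSE,np.ones((3,3))),u*q,v*q)
    except Exception as e: print(n,e);continue
    P=np.array([ray(c,*p[0],z)[:2] for p in k],np.float32)
    print(n,len(k),cv2.boundingRect(k),cv2.minEnclosingCircle(P),cv2.minAreaRect(P))
E
```

```text
0.5167 [ 0.29135829 -0.46422599  0.24809903] [-6.79558241e-04  9.01083013e-01  4.33645792e-01  5.18570644e-04] [ 1.05817973  0.48501663 -0.14490104  1.80083609  0.08702802  0.86308389
  0.19933443]
(array([ 0.902, -0.025, -0.008]), array([-0.   , -0.001, -0.214]))
jamlid 63 (173, 218, 23, 22) ((0.46811625361442566, 0.14113563299179077), 0.026336731389164925) ((0.469474732875824, 0.1419074982404709), (0.04838041588664055, 0.050742972642183304), 0.9105268120765686)
egg 64 (216, 222, 22, 22) ((0.4608084559440613, 0.04319216310977936), 0.026718907058238983) ((0.46178343892097473, 0.04406333714723587), (0.04837505519390106, 0.048337455838918686), 1.128503680229187)
cup 75 (294, 220, 27, 27) ((0.4650980830192566, -0.14250998198986053), 0.03204527497291565) ((0.4642980992794037, -0.14271794259548187), (0.06064101308584213, 0.06064565107226372), 0.14326120913028717)
boxband 50 (347, 219, 14, 24) ((0.47066229581832886, -0.24677832424640656), 0.02786475047469139) ((0.47100791335105896, -0.24762536585330963), (0.055414728820323944, 0.012856855988502502), 22.19651985168457)
boxtop 64 (345, 218, 20, 25) ((0.47179529070854187, -0.24951227009296417), 0.028824634850025177) ((0.4708901643753052, -0.24727119505405426), (0.05707167461514473, 0.034429870545864105), 24.552959442138672)
ball 62 (173, 218, 23, 22) ((0.46524935960769653, 0.13394354283809662), 0.025275500491261482) ((0.465853214263916, 0.13489633798599243), (0.04610496386885643, 0.04835638403892517), 0.9105915427207947)
```

Request:
drive_tool --moves '[{"slide":[0.902,-0.025,0],"angular":[0,0,-0.214],"claw":1},{"slide":[0.902,-0.025,0],"angular":[0,0,-0.214],"claw":1},{"slide":[0.902,-0.025,0],"angular":[0,0,-0.214],"claw":1},{"slide":[0.902,-0.025,0],"angular":[0,0,-0.214],"claw":1},{"slide":[0.902,-0.025,0],"angular":[0,0,-0.214],"claw":1}]'

```text
time_s: 0.93
ee_pos: [0.4036, -0.3179, 0.2486]
tool_rot: [-0.0, 0.722, 0.692, 0.002]
wrist_force: [0.5, 0.1, 0.0]
finger_gap: 0.0854
gripper_force: 0.0
```

Request:
drive_tool --moves '[{"slide":[0.98,0.1,0],"angular":[0,0,-0.015],"claw":1},{"slide":[0.98,0.1,0],"angular":[0,0,-0.015],"claw":1},{"slide":[0.98,0.1,0],"angular":[0,0,-0.015],"claw":1},{"slide":[0.98,0.1,0],"angular":[0,0,-0.015],"claw":1},{"slide":[0.98,0.1,0],"angular":[0,0,-0.015],"claw":1}]'

```text
time_s: 1.35
ee_pos: [0.4304, -0.1261, 0.2483]
tool_rot: [-0.0, 0.71, 0.705, 0.0]
wrist_force: [0.7, -0.6, 0.4]
finger_gap: 0.085
gripper_force: 0.0
```

Request:
drive_tool --moves '[{"slide":[0.9,0.2,0],"angular":[0,0,0],"claw":1},{"slide":[0.9,0.2,0],"angular":[0,0,0],"claw":1},{"slide":[0.9,0.2,0],"angular":[0,0,0],"claw":1},{"slide":[0.9,0.2,0],"angular":[0,0,0],"claw":1},{"slide":[0.9,0.2,0],"angular":[0,0,0],"claw":1}]'

```text
time_s: 1.77
ee_pos: [0.4731, 0.0562, 0.2486]
tool_rot: [-0.001, 0.708, 0.706, 0.002]
wrist_force: [0.0, 0.1, -0.9]
finger_gap: 0.0852
gripper_force: 0.0
```

Run:
```python
from h import *
from rig import ctrl
s=ctrl.state();print(s['time_s'],s['ee_pos'],s['tool_rot'],s['joints'].round(2) if hasattr(s['joints'],'round') else s['joints'])
print(go(s,.469,.142,.15))
w=ctrl.capture('wrist');print(w['T_tool_cam'].round(3))
cv2.imwrite('pics/w1.png',w['color'][:,:,::-1])
```

```text
1.7667 [0.47305148 0.05622612 0.2486165 ] [-6.54256167e-04  7.08279042e-01  7.05929756e-01  1.88401939e-03] [ 0.12  0.4  -0.41  1.98  0.22  0.8  -0.41]
(array([ 0.427, -0.023,  0.495]), array([ 0.001, -0.001, -0.001]))
[[-0.001 -0.961 -0.276  0.071]
 [ 1.    -0.001 -0.001 -0.   ]
 [ 0.001 -0.276  0.961 -0.126]
 [ 0.     0.     0.     1.   ]]
```

View pics/w1.png

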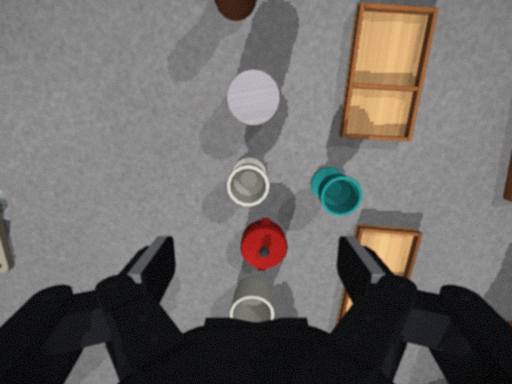

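Wrist view: jam lid at (253,98), white egg rim at (248,184), turquoise look-alike at (340,195), mill top cut off at (236,5). I'll cross-check those positions now.

```bash
cat >> h.py <<'E'
def wcam(s,w):
    from scipy.spatial.transform import Rotation as Ro
    a=s['tool_rot'];T=np.eye(4);T[:3,:3]=Ro.from_quat([a[1],a[2],a[3],a[0]]).as_matrix();T[:3,3]=s['ee_pos']
    M=np.linalg.inv(T@w['T_tool_cam']);return dict(K=w['K'],R=M[:3,:3],t=M[:3,3],color=w['color'])
E
python3 - <<'E'
from h import *
from rig import ctrl
s=ctrl.state();c=wcam(s,ctrl.capture('wrist'))
for n,u,v,z in[('jam',253,98,.066),('egg',248,183.5,.066),('cup',252,314,.056),('pot',264,252,.05),('traycorner',437,8,.018),('traycorner',411,139,.018),('tc',343,135,.018)]: print(n,ray(c,u,v,z).round(4))
d=pickle.load(open('c0.pkl','rb'))['top']
for p in [(.469,.142,.066)]:
    X=d['R']@p+d['t'];print((d['K']@X/X[2])[:2])
E
```

```text
jam [0.4707 0.1447 0.066 ]
egg [0.4645 0.0504 0.066 ]
cup [ 0.4681 -0.1385  0.056 ]
pot [ 0.4843 -0.0465  0.05  ]
traycorner [0.6807 0.2443 0.018 ]
traycorner [0.6734 0.097  0.018 ]
tc [0.5855 0.1021 0.018 ]
[183.98715292 228.67341531]
```

Request:
drive_tool --moves '[{"slide":[0.43,-0.02,0.4],"angular":[0,0,0],"claw":1},{"slide":[0.43,-0.02,0.4],"angular":[0,0,0],"claw":1},{"slide":[0.43,-0.02,0.4],"angular":[0,0,0],"claw":1},{"slide":[0.43,-0.02,0.4],"angular":[0,0,0],"claw":1}]'

```text
time_s: 2.2
ee_pos: [0.4662, 0.1398, 0.1648]
tool_rot: [-0.003, 0.708, 0.706, -0.002]
wrist_force: [0.7, -0.1, 1.0]
finger_gap: 0.0854
gripper_force: 0.0
```

Request:
drive_tool --moves '[{"slide":[0.015,0.015,0.15],"angular":[0,0,0],"claw":1},{"slide":[0.015,0.015,0.32],"angular":[0,0,0],"claw":1},{"slide":[0.015,0.015,0.48],"angular":[0,0,0],"claw":1},{"slide":[0.015,0.015,0.6],"angular":[0,0,0],"claw":1},{"slide":[0.015,0.015,0.635],"angular":[0,0,0],"claw":1}]'

```text
time_s: 2.62
ee_pos: [0.4703, 0.1364, 0.0383]
tool_rot: [-0.001, 0.711, 0.703, -0.003]
wrist_force: [-0.2, -0.9, -0.2]
finger_gap: 0.0857
gripper_force: 0.0
```

Request:
drive_tool --moves '[{"slide":[0,0,0],"angular":[0,0,0],"claw":-1},{"slide":[0,0,0],"angular":[0,0,0],"claw":-1},{"slide":[0,0,0],"angular":[0,0,0],"claw":-1},{"slide":[0,0,0],"angular":[0,0,0],"claw":-1},{"slide":[0,0,0],"angular":[0,0,0],"claw":-1}]' --force 30

```text
time_s: 3.03
ee_pos: [0.4732, 0.1389, 0.0426]
tool_rot: [0.001, 0.711, 0.703, 0.001]
wrist_force: [0.4, -0.6, 3.3]
finger_gap: 0.0583
gripper_force: 33.2
```

Request:
drive_tool --moves '[{"slide":[0,0,-0.1],"angular":[0,0,0],"claw":-1},{"slide":[0,0,-0.3],"angular":[0,0,0],"claw":-1},{"slide":[0,0,-0.5],"angular":[0,0,0],"claw":-1},{"slide":[-0.1,0.06,-0.5],"angular":[0,0,0],"claw":-1},{"slide":[-0.25,0.15,-0.5],"angular":[0,0,0],"claw":-1}]'

```text
time_s: 3.45
ee_pos: [0.5028, 0.0922, 0.1451]
tool_rot: [0.001, 0.708, 0.706, 0.004]
wrist_force: [1.2, -1.2, -2.8]
finger_gap: 0.058
gripper_force: 33.7
```

Request:
drive_tool --moves '[{"slide":[-0.18,0.1,0],"angular":[0,0,0],"claw":-1},{"slide":[-0.36,0.2,0],"angular":[0,0,0],"claw":-1},{"slide":[-0.54,0.3,0],"angular":[0,0,0],"claw":-1},{"slide":[-0.7,0.4,0],"angular":[0,0,0],"claw":-1},{"slide":[-0.8,0.45,0],"angular":[0,0,0],"claw":-1}]'

```text
time_s: 3.87
ee_pos: [0.5922, -0.0782, 0.1421]
tool_rot: [0.002, 0.712, 0.702, 0.0]
wrist_force: [0.9, -0.6, -1.1]
finger_gap: 0.058
gripper_force: 33.7
```

Request:
drive_tool --moves '[{"slide":[-0.15,0.1,0],"angular":[0,0,0],"claw":-1},{"slide":[-0.3,0.18,0],"angular":[0,0,0],"claw":-1},{"slide":[-0.42,0.24,0],"angular":[0,0,0],"claw":-1},{"slide":[-0.46,0.28,0],"angular":[0,0,0],"claw":-1},{"slide":[-0.46,0.28,0],"angular":[0,0,0],"claw":-1}]'

```text
time_s: 4.28
ee_pos: [0.6462, -0.1697, 0.1415]
tool_rot: [0.002, 0.713, 0.702, -0.0]
wrist_force: [0.3, 0.4, -1.8]
finger_gap: 0.0582
gripper_force: 33.7
```

Run:
```python
from h import *
from rig import ctrl
P=[]
for i in range(4):
    s=ctrl.state();P.append(s['ee_pos']);c=ctrl.capture(['top','scene','scene','scene'][i])
    if i==0: t=c
print(s['time_s'],np.round(P,4),s['tool_rot'],s['finger_gap'],s['gripper_force'])
s['ee_pos']=np.mean(P,0);print(go(s,.648,-.164,.1))
a=t['color'][140:260,200:400];b=c['color'][150:260,90:250]
cv2.imwrite('pics/p1.png',np.hstack([cv2.resize(x[:,:,::-1],(400,300),interpolation=cv2.INTER_CUBIC) for x in(a,b)]))
```

```text
4.4333 [[ 0.6462 -0.1697  0.1415]
 [ 0.6453 -0.1667  0.1415]
 [ 0.6447 -0.1646  0.1415]
 [ 0.6445 -0.1635  0.1415]] [-6.58484319e-04  7.10203732e-01  7.03995866e-01  2.14417347e-04] 0.05856107469326301 33.72897148830816
(array([0.011, 0.014, 0.208]), array([-0.   , -0.   , -0.003]))
```

View pics/p1.png

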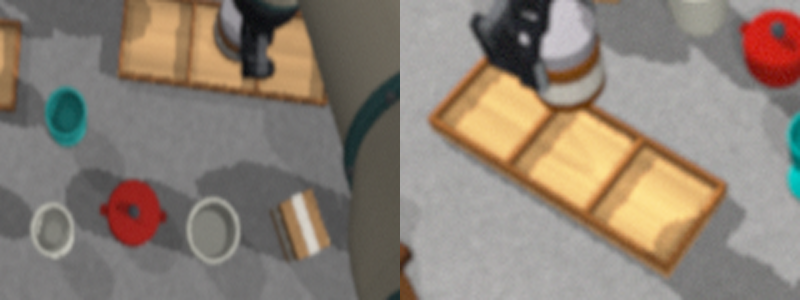

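Left (top view): the jar is held over the tray's middle, with lid at (240,30) and turquoise cup, egg cup, pot and coffee cup undisturbed. Right (scene view): the jar hangs upright above the middle well. Lowering.

Request:
drive_tool --moves '[{"slide":[-0.005,0.017,0.13],"angular":[0,0,0],"claw":-1},{"slide":[-0.005,0.017,0.26],"angular":[0,0,0],"claw":-1},{"slide":[-0.005,0.017,0.36],"angular":[0,0,0],"claw":-1},{"slide":[-0.005,0.017,0.42],"angular":[0,0,0],"claw":-1},{"slide":[-0.005,0.017,0.44],"angular":[0,0,0],"claw":-1}]'

```text
time_s: 4.9
ee_pos: [0.6469, -0.1643, 0.0513]
tool_rot: [-0.002, 0.71, 0.704, -0.001]
wrist_force: [0.2, -0.1, -2.0]
finger_gap: 0.0585
gripper_force: 33.7
```

Request:
drive_tool --moves '[{"slide":[0,0,0.01],"angular":[0,0,0],"claw":-1},{"slide":[0,0,0.02],"angular":[0,0,0],"claw":-1},{"slide":[0,0,0.025],"angular":[0,0,0],"claw":-1},{"slide":[0,0,0.03],"angular":[0,0,0],"claw":-1}]'

```text
time_s: 5.23
ee_pos: [0.6495, -0.166, 0.0486]
tool_rot: [0.001, 0.711, 0.704, 0.001]
wrist_force: [-1.7, 0.6, 10.5]
finger_gap: 0.0582
gripper_force: 35.0
```

Request:
drive_tool --moves '[{"slide":[0,0,0],"angular":[0,0,0],"claw":0.5},{"slide":[0,0,0],"angular":[0,0,0],"claw":0.7},{"slide":[0,0,0],"angular":[0,0,0],"claw":1},{"slide":[0,0,0],"angular":[0,0,0],"claw":1},{"slide":[0,0,0],"angular":[0,0,0],"claw":1}]'

```text
time_s: 5.65
ee_pos: [0.6487, -0.166, 0.0476]
tool_rot: [0.0, 0.711, 0.704, 0.0]
wrist_force: [-1.1, -0.0, -0.8]
finger_gap: 0.0854
gripper_force: 0.0
```

Request:
drive_tool --moves '[{"slide":[0,0,-0.1],"angular":[0,0,0],"claw":1},{"slide":[0,0,-0.3],"angular":[0,0,0],"claw":1},{"slide":[0,0,-0.5],"angular":[0,0,0],"claw":1},{"slide":[0,0,-0.65],"angular":[0,0,0],"claw":1},{"slide":[0.1,-0.1,-0.65],"angular":[0,0,0],"claw":1}]'

```text
time_s: 6.07
ee_pos: [0.636, -0.1507, 0.1845]
tool_rot: [0.008, 0.713, 0.701, 0.004]
wrist_force: [1.8, -0.2, 0.5]
finger_gap: 0.0856
gripper_force: 0.0
```

Request:
drive_tool --moves '[{"slide":[0.17,-0.1,0],"angular":[0,0,0],"claw":1},{"slide":[0.34,-0.25,0],"angular":[0,0,0],"claw":1},{"slide":[0.5,-0.4,0],"angular":[0,0,0],"claw":1},{"slide":[0.65,-0.55,0],"angular":[0,0,0],"claw":1},{"slide":[0.65,-0.6,0],"angular":[0,0,0],"claw":1}]'

```text
time_s: 6.48
ee_pos: [0.5062, -0.0085, 0.1778]
tool_rot: [-0.002, 0.708, 0.706, 0.0]
wrist_force: [-0.6, 0.6, -1.1]
finger_gap: 0.0852
gripper_force: 0.0
```

Run:
```python
from h import *
from rig import ctrl
c=ctrl.capture('scene');s=ctrl.state();t=ctrl.capture('top');s2=ctrl.state()
print(s['time_s'],s['ee_pos'],s2['ee_pos'],s2['tool_rot'])
print(go(s2,.463,.045,.19))
a=t['color'][130:270,60:420];b=c['color'][150:260,90:250]
cv2.imwrite('pics/p2.png',np.hstack([cv2.resize(x[:,:,::-1],z,interpolation=cv2.INTER_CUBIC) for x,z in((a,(500,195)),(b,(283,195)))]))
hsv=cv2.cvtColor(t['color'],cv2.COLOR_RGB2HSV);H,S,V=[hsv[:,:,i].astype(int) for i in range(3)]
# mill: ball (bright spot near 127,235) and brown body
m=(H<20)&(S>90)&(V<130)
k=comp(m,135,237);print('mill',cv2.boundingRect(k),cv2.fitEllipse(k))
d=pickle.load(open('c0.pkl','rb'))['scene'];hs=cv2.cvtColor(d['color'],cv2.COLOR_RGB2HSV).astype(int)
k2=comp((hs[...,0]<20)&(hs[...,1]>90)&(hs[...,2]<130),375,203);print('mill scene',cv2.boundingRect(k2),cv2.fitEllipse(k2))
pickle.dump((t,d,k,k2),open('mill.pkl','wb'))
```

```text
6.5333 [ 0.50427958 -0.01014622  0.17761818] [ 0.50717954 -0.01245489  0.17772228] [-0.00073795  0.70890166  0.70530639 -0.00088705]
(array([ 0.286, -0.222, -0.061]), array([-0.001,  0.   , -0.002]))
mill (122, 228, 28, 20) ((135.8904266357422, 237.4790496826172), (17.830110549926758, 27.753522872924805), 102.91584014892578)
mill scene (363, 182, 30, 40) ((377.0965881347656, 202.59194946289062), (20.981380462646484, 44.42323303222656), 23.447397232055664)
```

View pics/p2.png

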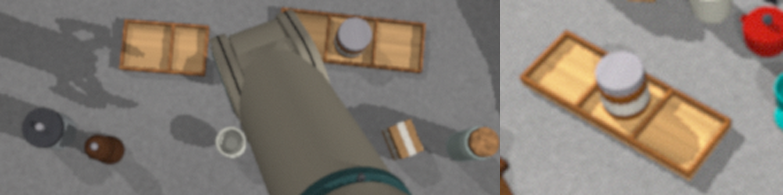

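Pictured: the jam jar stands in the middle well, top-view crop (352,37), and nothing else has moved. Next is the white egg cup.

Request:
drive_tool --moves '[{"slide":[0.15,-0.12,0],"angular":[0,0,0],"claw":1},{"slide":[0.287,-0.22,0],"angular":[0,0,0],"claw":1},{"slide":[0.287,-0.22,0.1],"angular":[0,0,0],"claw":1},{"slide":[0.287,-0.22,0.25],"angular":[0,0,0],"claw":1},{"slide":[0.287,-0.22,0.25],"angular":[0,0,0],"claw":1}]'

```text
time_s: 7.0
ee_pos: [0.4654, 0.0425, 0.1242]
tool_rot: [-0.001, 0.711, 0.704, -0.002]
wrist_force: [-0.9, 0.4, -0.6]
finger_gap: 0.085
gripper_force: 0.0
```

Request:
drive_tool --moves '[{"slide":[0,0,0.15],"angular":[0,0,0],"claw":1},{"slide":[0,0,0.28],"angular":[0,0,0],"claw":1},{"slide":[0,0,0.37],"angular":[0,0,0],"claw":1},{"slide":[0,0,0.4],"angular":[0,0,0],"claw":1},{"slide":[0,0,0.4],"angular":[0,0,0],"claw":1}]'

```text
time_s: 7.42
ee_pos: [0.467, 0.0426, 0.0466]
tool_rot: [-0.0, 0.711, 0.703, -0.001]
wrist_force: [0.1, 0.9, 0.6]
finger_gap: 0.0852
gripper_force: 0.0
```

Run:
```python
from h import *
from rig import ctrl
ctrl.capture('top');s=ctrl.state();c=wcam(s,ctrl.capture('wrist'))
print(s['time_s'],s['ee_pos'],go(s,.463,.045,.048))
cv2.imwrite('pics/w2.png',c['color'][:,:,::-1])
t,d,k,k2=pickle.load(open('mill.pkl','rb'))
# rays through the centres of both mill outlines, closest approach
def line(c,u,v):
    o=-c['R'].T@c['t'];a=c['R'].T@np.linalg.solve(c['K'],[u,v,1.]);return o,a/np.linalg.norm(a)
o1,a1=line(t,*cv2.fitEllipse(k)[0]);o2,a2=line(d,*cv2.fitEllipse(k2)[0])
q=np.linalg.lstsq(np.c_[a1,-a2],o2-o1,rcond=None)[0];print('mid mill',o1+a1*q[0],o2+a2*q[1])
for u,v in((126.5,235),):print('ball',ray(t,u,v,.115))
```

```text
7.4667 [0.46747749 0.04286912 0.04756282] (array([ 0.01 , -0.022, -0.002]), array([ 0.   ,  0.   , -0.003]))
mid mill [0.44859183 0.25849787 0.03718752] [0.44841229 0.25914231 0.03733802]
ball [0.44960322 0.259928   0.115     ]
```

View pics/w2.png

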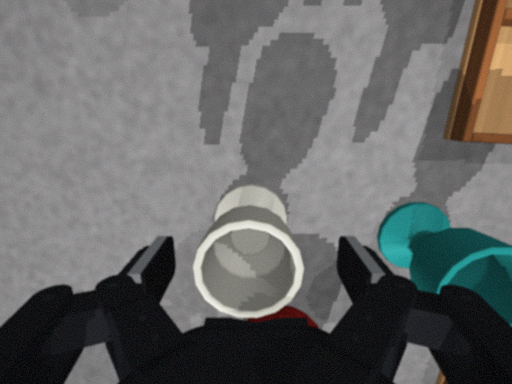

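The egg cup rim, centred at (248,270), sits between the pads (170 and 342). The turquoise one is well outside, at (440,240) and beyond. Nudge and close.

Request:
drive_tool --moves '[{"slide":[0.01,-0.02,0],"angular":[0,0,0],"claw":1},{"slide":[0.01,-0.02,0],"angular":[0,0,0],"claw":-1},{"slide":[0.01,-0.02,0],"angular":[0,0,0],"claw":-1},{"slide":[0.01,-0.02,0],"angular":[0,0,0],"claw":-1},{"slide":[0.01,-0.02,0],"angular":[0,0,0],"claw":-1}]' --force 25

```text
time_s: 7.93
ee_pos: [0.4633, 0.0454, 0.0482]
tool_rot: [0.001, 0.711, 0.704, 0.001]
wrist_force: [-0.5, -0.8, 9.1]
finger_gap: 0.048
gripper_force: 24.3
```

Request:
drive_tool --moves '[{"slide":[0,0,0],"angular":[0,0,0],"claw":-1},{"slide":[0,0,0],"angular":[0,0,0],"claw":-1},{"slide":[0,0,0],"angular":[0,0,0],"claw":-1}]'

```text
time_s: 8.18
ee_pos: [0.4633, 0.0454, 0.0482]
tool_rot: [0.001, 0.711, 0.704, 0.001]
wrist_force: [0.1, 0.1, 9.0]
finger_gap: 0.0473
gripper_force: 24.4
```

Request:
drive_tool --moves '[{"slide":[0,0,-0.1],"angular":[0,0,0],"claw":-1},{"slide":[0,0,-0.3],"angular":[0,0,0],"claw":-1},{"slide":[0,0,-0.5],"angular":[0,0,0],"claw":-1},{"slide":[-0.05,0.08,-0.55],"angular":[0,0,0],"claw":-1},{"slide":[-0.12,0.2,-0.55],"angular":[0,0,0],"claw":-1}]'

```text
time_s: 8.6
ee_pos: [0.5029, 0.0223, 0.1612]
tool_rot: [0.001, 0.709, 0.705, 0.002]
wrist_force: [0.2, 0.2, -1.2]
finger_gap: 0.0477
gripper_force: 26.2
```

Request:
drive_tool --moves '[{"slide":[-0.1,0.15,0],"angular":[0,0,0],"claw":-1},{"slide":[-0.2,0.32,0],"angular":[0,0,0],"claw":-1},{"slide":[-0.3,0.48,0],"angular":[0,0,0],"claw":-1},{"slide":[-0.4,0.62,0],"angular":[0,0,0],"claw":-1},{"slide":[-0.48,0.74,0],"angular":[0,0,0],"claw":-1}]'

```text
time_s: 9.02
ee_pos: [0.651, -0.0792, 0.1572]
tool_rot: [0.0, 0.711, 0.703, -0.0]
wrist_force: [-0.3, -0.6, -0.3]
finger_gap: 0.0474
gripper_force: 26.2
```

Request:
drive_tool --moves '[{"slide":[0,0,0],"angular":[0,0,0],"claw":-1},{"slide":[0,0,0],"angular":[0,0,0],"claw":-1}]'

```text
time_s: 9.18
ee_pos: [0.6497, -0.0782, 0.1566]
tool_rot: [-0.0, 0.712, 0.703, -0.0]
wrist_force: [-0.4, 0.2, -0.3]
finger_gap: 0.0476
gripper_force: 26.3
```

Run:
```python
from h import *
from rig import ctrl
c=ctrl.capture('scene');s=ctrl.state()
print(s['time_s'],s['ee_pos'],s['finger_gap'],go(s,.656,-.079,.0542))
```

```text
9.2333 [ 0.64868371 -0.076553    0.15664129] 0.047556284378468594 (array([-0.012,  0.038,  0.512]), array([-0.001, -0.   , -0.003]))
```

Request:
drive_tool --moves '[{"slide":[-0.01,0.035,0.15],"angular":[0,0,0],"claw":-1},{"slide":[-0.01,0.035,0.3],"angular":[0,0,0],"claw":-1},{"slide":[-0.01,0.035,0.42],"angular":[0,0,0],"claw":-1},{"slide":[-0.01,0.035,0.47],"angular":[0,0,0],"claw":-1},{"slide":[-0.01,0.035,0.49],"angular":[0,0,0],"claw":-1}]'

```text
time_s: 9.65
ee_pos: [0.6541, -0.0774, 0.0575]
tool_rot: [-0.002, 0.71, 0.704, -0.001]
wrist_force: [0.2, -0.2, -0.6]
finger_gap: 0.0475
gripper_force: 26.3
```

Request:
drive_tool --moves '[{"slide":[0,0,0.01],"angular":[0,0,0],"claw":-1},{"slide":[0,0,0.015],"angular":[0,0,0],"claw":-1},{"slide":[0,0,0.02],"angular":[0,0,0],"claw":-1},{"slide":[0,0,0.025],"angular":[0,0,0],"claw":-1}]'

```text
time_s: 9.98
ee_pos: [0.6574, -0.0786, 0.0558]
tool_rot: [0.001, 0.711, 0.704, 0.001]
wrist_force: [-0.5, 0.4, -0.9]
finger_gap: 0.0476
gripper_force: 26.3
```

Request:
drive_tool --moves '[{"slide":[0,0,0.005],"angular":[0,0,0],"claw":-1},{"slide":[0,0,0.01],"angular":[0,0,0],"claw":-1},{"slide":[0,0,0.01],"angular":[0,0,0],"claw":-1}]'

```text
time_s: 10.23
ee_pos: [0.6575, -0.0786, 0.0543]
tool_rot: [0.001, 0.711, 0.704, 0.001]
wrist_force: [-1.4, -0.4, 7.5]
finger_gap: 0.0476
gripper_force: 26.6
```

Request:
drive_tool --moves '[{"slide":[0,0,0],"angular":[0,0,0],"claw":0.3},{"slide":[0,0,0],"angular":[0,0,0],"claw":0.6},{"slide":[0,0,0],"angular":[0,0,0],"claw":1},{"slide":[0,0,0],"angular":[0,0,0],"claw":1},{"slide":[0,0,0],"angular":[0,0,0],"claw":1}]'

```text
time_s: 10.65
ee_pos: [0.6564, -0.0786, 0.0522]
tool_rot: [-0.0, 0.711, 0.704, -0.0]
wrist_force: [-0.2, -0.5, 0.1]
finger_gap: 0.085
gripper_force: 0.0
```

Request:
drive_tool --moves '[{"slide":[0,0,-0.1],"angular":[0,0,0],"claw":1},{"slide":[0,0,-0.3],"angular":[0,0,0],"claw":1},{"slide":[0,0,-0.5],"angular":[0,0,0],"claw":1},{"slide":[0,0,-0.7],"angular":[0,0,0],"claw":1},{"slide":[0.15,-0.1,-0.75],"angular":[0,0,0],"claw":1}]'

```text
time_s: 11.07
ee_pos: [0.6434, -0.0558, 0.2086]
tool_rot: [0.007, 0.714, 0.7, 0.003]
wrist_force: [2.6, -0.2, 0.5]
finger_gap: 0.0856
gripper_force: 0.0
```

Request:
drive_tool --moves '[{"slide":[0.17,-0.1,0],"angular":[0,0,0],"claw":1},{"slide":[0.34,-0.2,0],"angular":[0,0,0],"claw":1},{"slide":[0.5,-0.3,0],"angular":[0,0,0],"claw":1},{"slide":[0.67,-0.4,0],"angular":[0,0,0],"claw":1},{"slide":[0.84,-0.5,0],"angular":[0,0,0],"claw":1}]'

```text
time_s: 11.48
ee_pos: [0.5373, 0.1217, 0.2025]
tool_rot: [0.0, 0.711, 0.703, 0.0]
wrist_force: [1.3, -0.2, 0.5]
finger_gap: 0.0851
gripper_force: 0.0
```

Request:
drive_tool --moves '[{"slide":[0.17,-0.12,0],"angular":[0,0,0],"claw":1},{"slide":[0.34,-0.24,0],"angular":[0,0,0],"claw":1},{"slide":[0.45,-0.32,0],"angular":[0,0,0],"claw":1},{"slide":[0.45,-0.32,0],"angular":[0,0,0],"claw":1}]'

```text
time_s: 11.82
ee_pos: [0.4709, 0.2179, 0.203]
tool_rot: [-0.002, 0.707, 0.707, 0.001]
wrist_force: [0.3, -0.1, 0.1]
finger_gap: 0.0852
gripper_force: 0.0
```

Run:
```python
from h import *
from rig import ctrl
c=ctrl.capture('scene');t=ctrl.capture('top');s=ctrl.state();w=wcam(s,ctrl.capture('wrist'))
print(s['time_s'],s['ee_pos'],go(s,.449,.259,.077))
a=t['color'][130:270,60:420];b=c['color'][150:260,90:250]
top=np.hstack([cv2.resize(x[:,:,::-1],z,interpolation=cv2.INTER_CUBIC) for x,z in((a,(500,195)),(b,(283,195)))])
bot=np.zeros((384,783,3),np.uint8);bot[:,:512]=w['color'][:,:,::-1]
cv2.imwrite('pics/p3.png',np.vstack([top,bot]))
```

```text
11.9167 [0.4747507  0.2122225  0.20250611] (array([ 0.233, -0.131,  0.627]), array([ 0.   ,  0.   , -0.002]))
```

View pics/p3.png

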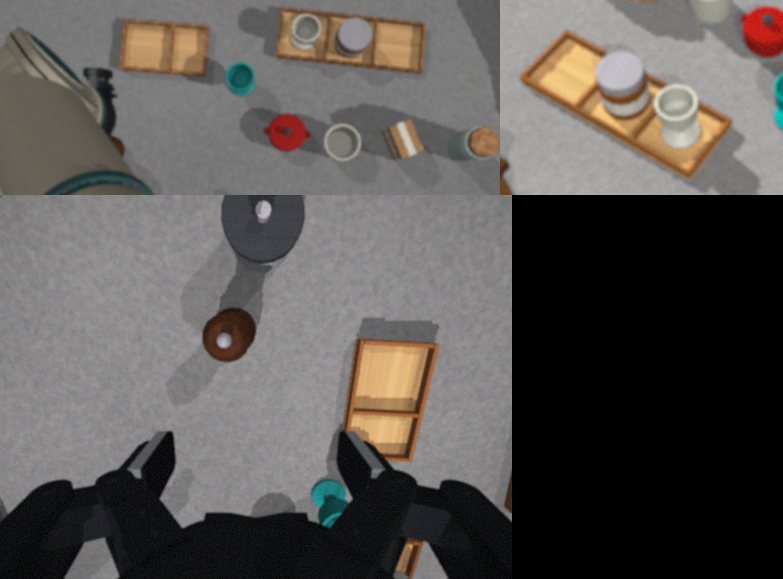

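The egg cup and jam jar stand upright in their wells; in the scene crop, the egg cup is at (678,115) and the jar at (622,82). The wrist view shows the mill at (228,140), with its ball at (224,145). Going to the mill.

Request:
drive_tool --moves '[{"slide":[0.12,-0.07,0],"angular":[0,0,0],"claw":1},{"slide":[0.233,-0.131,0],"angular":[0,0,0],"claw":1},{"slide":[0.233,-0.131,0],"angular":[0,0,0],"claw":1},{"slide":[0.233,-0.131,0.1],"angular":[0,0,0],"claw":1},{"slide":[0.233,-0.131,0.25],"angular":[0,0,0],"claw":1}]'

```text
time_s: 12.38
ee_pos: [0.4528, 0.258, 0.1539]
tool_rot: [0.001, 0.711, 0.703, 0.003]
wrist_force: [0.6, -0.5, -0.5]
finger_gap: 0.0856
gripper_force: 0.0
```

Request:
drive_tool --moves '[{"slide":[0,0,0.1],"angular":[0,0,0],"claw":1},{"slide":[0,0,0.22],"angular":[0,0,0],"claw":1},{"slide":[0,0,0.32],"angular":[0,0,0],"claw":1},{"slide":[0,0,0.37],"angular":[0,0,0],"claw":1},{"slide":[0,0,0.377],"angular":[0,0,0],"claw":1}]'

```text
time_s: 12.8
ee_pos: [0.4496, 0.2559, 0.075]
tool_rot: [0.0, 0.711, 0.703, -0.002]
wrist_force: [0.1, -0.4, -0.7]
finger_gap: 0.0855
gripper_force: 0.0
```

Run:
```python
from h import *
from rig import ctrl
ctrl.capture('top');s=ctrl.state();w=wcam(s,ctrl.capture('wrist'))
print(s['time_s'],s['ee_pos'],go(s,.449,.259,.077),s['wrist_force'])
hs=cv2.cvtColor(w['color'],cv2.COLOR_RGB2HSV).astype(int)
k=comp((hs[...,0]<25)&(hs[...,1]>90)&(hs[...,2]<140)&(hs[...,2]>30),250,240);print(cv2.boundingRect(k))
```

```text
12.85 [0.44988963 0.2566872  0.07598072] (array([ 0.012, -0.005, -0.005]), array([-0.   ,  0.001, -0.004])) [ 0.46211286 -0.37779093  0.39260592]
(212, 177, 91, 142)
```

Request:
drive_tool --moves '[{"slide":[0.01,0,0],"angular":[0,0,0],"claw":-1},{"slide":[0.01,0,0],"angular":[0,0,0],"claw":-1},{"slide":[0.01,0,0],"angular":[0,0,0],"claw":-1},{"slide":[0.01,0,0],"angular":[0,0,0],"claw":-1},{"slide":[0.01,0,0],"angular":[0,0,0],"claw":-1}]' --force 30

```text
time_s: 13.32
ee_pos: [0.4502, 0.2604, 0.078]
tool_rot: [0.0, 0.711, 0.704, 0.001]
wrist_force: [0.0, -0.6, 5.6]
finger_gap: 0.0408
gripper_force: 29.7
```

Request:
drive_tool --moves '[{"slide":[0,0,0],"angular":[0,0,0],"claw":-1},{"slide":[0,0,0],"angular":[0,0,0],"claw":-1},{"slide":[0,0,0],"angular":[0,0,0],"claw":-1}]'

```text
time_s: 13.57
ee_pos: [0.4502, 0.2604, 0.078]
tool_rot: [0.0, 0.711, 0.704, 0.001]
wrist_force: [0.2, 0.3, 5.5]
finger_gap: 0.0406
gripper_force: 29.7
```

Request:
drive_tool --moves '[{"slide":[0,0,-0.1],"angular":[0,0,0],"claw":-1},{"slide":[0,0,-0.28],"angular":[0,0,0],"claw":-1},{"slide":[0,0,-0.46],"angular":[0,0,0],"claw":-1},{"slide":[-0.08,0.03,-0.6],"angular":[0,0,0],"claw":-1},{"slide":[-0.22,0.08,-0.6],"angular":[0,0,0],"claw":-1}]'

```text
time_s: 13.98
ee_pos: [0.467, 0.2215, 0.2028]
tool_rot: [0.001, 0.708, 0.706, 0.006]
wrist_force: [1.5, 1.5, -2.7]
finger_gap: 0.0408
gripper_force: 31.1
```

Request:
drive_tool --moves '[{"slide":[-0.16,0.06,0],"angular":[0,0,0],"claw":-1},{"slide":[-0.34,0.13,0],"angular":[0,0,0],"claw":-1},{"slide":[-0.52,0.2,0],"angular":[0,0,0],"claw":-1},{"slide":[-0.7,0.26,0],"angular":[0,0,0],"claw":-1},{"slide":[-0.88,0.33,0],"angular":[0,0,0],"claw":-1}]'

```text
time_s: 14.4
ee_pos: [0.5292, 0.0373, 0.1972]
tool_rot: [0.0, 0.71, 0.704, -0.0]
wrist_force: [0.6, 0.8, -1.6]
finger_gap: 0.0408
gripper_force: 31.1
```

Request:
drive_tool --moves '[{"slide":[-0.18,0.07,0],"angular":[0,0,0],"claw":-1},{"slide":[-0.36,0.14,0],"angular":[0,0,0],"claw":-1},{"slide":[-0.54,0.2,0],"angular":[0,0,0],"claw":-1},{"slide":[-0.72,0.28,0],"angular":[0,0,0],"claw":-1},{"slide":[-0.88,0.34,0],"angular":[0,0,0],"claw":-1}]'

```text
time_s: 14.82
ee_pos: [0.596, -0.1406, 0.197]
tool_rot: [0.0, 0.711, 0.703, -0.0]
wrist_force: [0.6, -0.1, -2.3]
finger_gap: 0.0407
gripper_force: 31.1
```

Request:
drive_tool --moves '[{"slide":[-0.15,0.06,0],"angular":[0,0,0],"claw":-1},{"slide":[-0.3,0.12,0],"angular":[0,0,0],"claw":-1},{"slide":[-0.4,0.15,0],"angular":[0,0,0],"claw":-1},{"slide":[-0.4,0.15,0],"angular":[0,0,0],"claw":-1}]'

```text
time_s: 15.15
ee_pos: [0.6246, -0.2253, 0.1962]
tool_rot: [0.002, 0.713, 0.701, -0.002]
wrist_force: [-0.1, 0.3, -1.7]
finger_gap: 0.0406
gripper_force: 31.1
```

Run:
```python
from h import *
from rig import ctrl
c=ctrl.capture('scene');ctrl.capture('top');s=ctrl.state()
print(s['time_s'],s['ee_pos'],s['finger_gap'],go(s,.640,-.248,.084))
```

```text
15.25 [ 0.62413231 -0.21860721  0.19640785] 0.040603248103962 (array([-0.146,  0.082,  0.562]), array([-0.   , -0.   , -0.004]))
```

Request:
drive_tool --moves '[{"slide":[-0.146,0.082,0.05],"angular":[0,0,0],"claw":-1},{"slide":[-0.146,0.082,0.15],"angular":[0,0,0],"claw":-1},{"slide":[-0.146,0.082,0.27],"angular":[0,0,0],"claw":-1},{"slide":[-0.146,0.082,0.37],"angular":[0,0,0],"claw":-1},{"slide":[-0.146,0.082,0.37],"angular":[0,0,0],"claw":-1}]'

```text
time_s: 15.67
ee_pos: [0.6377, -0.2443, 0.1186]
tool_rot: [-0.004, 0.71, 0.705, -0.002]
wrist_force: [-0.6, -0.0, -2.0]
finger_gap: 0.0403
gripper_force: 31.3
```

Run:
```python
from h import *
from rig import ctrl
c=ctrl.capture('scene');s=ctrl.state()
print(s['time_s'],s['ee_pos'],go(s,.640,-.248,.084))
cv2.imwrite('pics/p4.png',cv2.resize(c['color'][150:260,90:250,::-1],(480,330),interpolation=cv2.INTER_CUBIC))
```

```text
15.7167 [ 0.63904971 -0.24470354  0.12090177] (array([-0.017,  0.006,  0.184]), array([-0.002, -0.001, -0.002]))
```

View pics/p4.png

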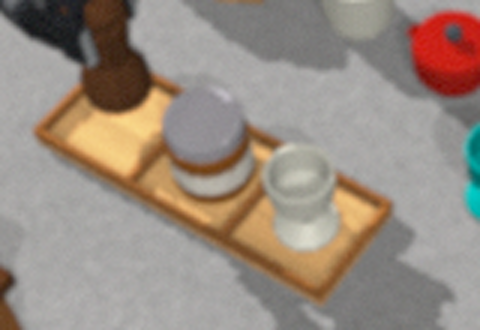

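The mill hangs upright over the free end well, base at (115,90). The jar and egg cup stand flat in theirs. Lowering.

Request:
drive_tool --moves '[{"slide":[-0.01,0.006,0.08],"angular":[0,0,0],"claw":-1},{"slide":[-0.01,0.006,0.14],"angular":[0,0,0],"claw":-1},{"slide":[-0.01,0.006,0.165],"angular":[0,0,0],"claw":-1},{"slide":[-0.01,0.006,0.165],"angular":[0,0,0],"claw":-1},{"slide":[-0.01,0.006,0.175],"angular":[0,0,0],"claw":-1}]'

```text
time_s: 16.13
ee_pos: [0.6424, -0.249, 0.0882]
tool_rot: [0.0, 0.711, 0.704, 0.0]
wrist_force: [0.3, -1.0, -1.6]
finger_gap: 0.0405
gripper_force: 31.3
```

Request:
drive_tool --moves '[{"slide":[0,0,0.005],"angular":[0,0,0],"claw":-1},{"slide":[0,0,0.01],"angular":[0,0,0],"claw":-1},{"slide":[0,0,0.01],"angular":[0,0,0],"claw":-1}]'

```text
time_s: 16.38
ee_pos: [0.6423, -0.2491, 0.0862]
tool_rot: [0.0, 0.711, 0.704, 0.0]
wrist_force: [0.0, 0.5, -0.7]
finger_gap: 0.0403
gripper_force: 31.3
```

Request:
drive_tool --moves '[{"slide":[0,0,0.005],"angular":[0,0,0],"claw":-1},{"slide":[0,0,0.01],"angular":[0,0,0],"claw":-1},{"slide":[0,0,0.015],"angular":[0,0,0],"claw":-1},{"slide":[0,0,0.015],"angular":[0,0,0],"claw":-1}]'

```text
time_s: 16.72
ee_pos: [0.6424, -0.2496, 0.0841]
tool_rot: [0.001, 0.711, 0.703, -0.0]
wrist_force: [-1.5, -0.5, 4.5]
finger_gap: 0.0407
gripper_force: 31.7
```

Request:
drive_tool --moves '[{"slide":[0,0,0],"angular":[0,0,0],"claw":0.2},{"slide":[0,0,0],"angular":[0,0,0],"claw":0.5},{"slide":[0,0,0],"angular":[0,0,0],"claw":1},{"slide":[0,0,0],"angular":[0,0,0],"claw":1},{"slide":[0,0,0],"angular":[0,0,0],"claw":1}]'

```text
time_s: 17.13
ee_pos: [0.6421, -0.249, 0.0828]
tool_rot: [-0.0, 0.711, 0.704, 0.0]
wrist_force: [0.7, 0.4, -0.4]
finger_gap: 0.0854
gripper_force: 0.0
```

Request:
drive_tool --moves '[{"slide":[0,0,-0.1],"angular":[0,0,0],"claw":1},{"slide":[0,0,-0.3],"angular":[0,0,0],"claw":1},{"slide":[0,0,-0.5],"angular":[0,0,0],"claw":1},{"slide":[0,0,-0.65],"angular":[0,0,0],"claw":1},{"slide":[0,0,-0.65],"angular":[0,0,0],"claw":1}]'

```text
time_s: 17.55
ee_pos: [0.6464, -0.2496, 0.2207]
tool_rot: [0.006, 0.711, 0.703, 0.003]
wrist_force: [1.6, -0.2, 0.2]
finger_gap: 0.0851
gripper_force: 0.0
```

Request:
drive_tool --moves '[{"slide":[0.1,-0.15,0],"angular":[0,0,0],"claw":1},{"slide":[0.2,-0.32,0],"angular":[0,0,0],"claw":1},{"slide":[0.3,-0.49,0],"angular":[0,0,0],"claw":1},{"slide":[0.4,-0.66,0],"angular":[0,0,0],"claw":1},{"slide":[0.53,-0.82,0],"angular":[0,0,0],"claw":1}]'

```text
time_s: 17.97
ee_pos: [0.4769, -0.1417, 0.2126]
tool_rot: [0.0, 0.711, 0.703, -0.0]
wrist_force: [0.6, 0.0, -0.2]
finger_gap: 0.0857
gripper_force: 0.0
```

Request:
drive_tool --moves '[{"slide":[0,-0.07,0.15],"angular":[0,0,0],"claw":1},{"slide":[0,-0.07,0.3],"angular":[0,0,0],"claw":1},{"slide":[0,-0.07,0.45],"angular":[0,0,0],"claw":1},{"slide":[0,-0.07,0.45],"angular":[0,0,0],"claw":1}]'

```text
time_s: 18.3
ee_pos: [0.4619, -0.1407, 0.1191]
tool_rot: [-0.003, 0.71, 0.704, -0.002]
wrist_force: [-1.7, 1.1, 0.3]
finger_gap: 0.0852
gripper_force: 0.0
```

Run:
```python
from h import *
from rig import ctrl
c=ctrl.capture('scene');ctrl.capture('top');s=ctrl.state();w=wcam(s,ctrl.capture('wrist'))
print(s['time_s'],s['ee_pos'],go(s,.465,-.1425,.037))
b=c['color'][150:260,90:250]
o=np.zeros((384,800,3),np.uint8);o[:,:512]=w['color'][:,:,::-1];o[:198,512:]=cv2.resize(b[:,:,::-1],(288,198),interpolation=cv2.INTER_CUBIC)
cv2.imwrite('pics/p5.png',o)
```

```text
18.4 [ 0.46493785 -0.14090353  0.12267111] (array([-0.008,  0.001,  0.428]), array([-0.001, -0.   , -0.003]))
```

View pics/p5.png

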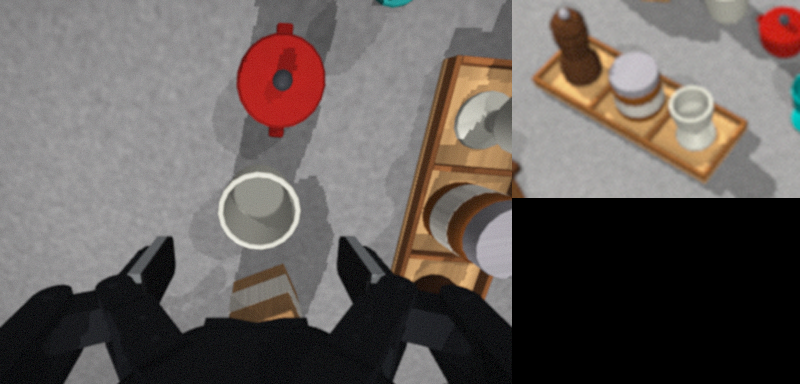

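All three breakfast items stand in their wells. The coffee cup's rim, at (259,210), is centred between the pads (172 and 340). Descending and closing.

Request:
drive_tool --moves '[{"slide":[-0.008,0,0.15],"angular":[0,0,0],"claw":1},{"slide":[-0.008,0,0.3],"angular":[0,0,0],"claw":1},{"slide":[-0.008,0,0.4],"angular":[0,0,0],"claw":1},{"slide":[-0.008,0,0.425],"angular":[0,0,0],"claw":1},{"slide":[-0.008,0,0.425],"angular":[0,0,0],"claw":1}]'

```text
time_s: 18.87
ee_pos: [0.4658, -0.1428, 0.0382]
tool_rot: [0.0, 0.711, 0.704, 0.0]
wrist_force: [0.2, -0.2, -0.7]
finger_gap: 0.0855
gripper_force: 0.0
```

Request:
drive_tool --moves '[{"slide":[0,0,0],"angular":[0,0,0],"claw":-1},{"slide":[0,0,0],"angular":[0,0,0],"claw":-1},{"slide":[0,0,0],"angular":[0,0,0],"claw":-1},{"slide":[0,0,0],"angular":[0,0,0],"claw":-1},{"slide":[0,0,0],"angular":[0,0,0],"claw":-1}]' --force 30

```text
time_s: 19.28
ee_pos: [0.4667, -0.1432, 0.0399]
tool_rot: [0.002, 0.711, 0.704, 0.001]
wrist_force: [0.1, 0.2, 6.6]
finger_gap: 0.0598
gripper_force: 30.9
```

Request:
drive_tool --moves '[{"slide":[0,0,0],"angular":[0,0,0],"claw":-1},{"slide":[0,0,0],"angular":[0,0,0],"claw":-1}]'

```text
time_s: 19.45
ee_pos: [0.4667, -0.1432, 0.0399]
tool_rot: [0.002, 0.711, 0.704, 0.001]
wrist_force: [-0.7, -0.4, 6.1]
finger_gap: 0.0596
gripper_force: 30.9
```

Request:
drive_tool --moves '[{"slide":[0,0,-0.1],"angular":[0,0,0],"claw":-1},{"slide":[0,0,-0.28],"angular":[0,0,0],"claw":-1},{"slide":[0,0,-0.46],"angular":[0,0,0],"claw":-1},{"slide":[0.08,0.04,-0.55],"angular":[0,0,0],"claw":-1},{"slide":[0.22,0.1,-0.55],"angular":[0,0,0],"claw":-1}]'

```text
time_s: 19.87
ee_pos: [0.4872, -0.103, 0.1528]
tool_rot: [0.004, 0.713, 0.701, 0.001]
wrist_force: [0.3, -0.1, -2.4]
finger_gap: 0.0594
gripper_force: 33.3
```

Request:
drive_tool --moves '[{"slide":[0.16,0.08,0],"angular":[0,0,0],"claw":-1},{"slide":[0.32,0.16,0],"angular":[0,0,0],"claw":-1},{"slide":[0.48,0.24,0],"angular":[0,0,0],"claw":-1},{"slide":[0.66,0.32,0],"angular":[0,0,0],"claw":-1},{"slide":[0.84,0.4,0],"angular":[0,0,0],"claw":-1}]'

```text
time_s: 20.28
ee_pos: [0.568, 0.0693, 0.1493]
tool_rot: [0.001, 0.711, 0.703, 0.0]
wrist_force: [1.0, 0.3, -1.4]
finger_gap: 0.059
gripper_force: 33.3
```

Request:
drive_tool --moves '[{"slide":[0.18,0.09,0],"angular":[0,0,0],"claw":-1},{"slide":[0.36,0.18,0],"angular":[0,0,0],"claw":-1},{"slide":[0.52,0.26,0],"angular":[0,0,0],"claw":-1},{"slide":[0.64,0.33,0],"angular":[0,0,0],"claw":-1},{"slide":[0.64,0.33,0],"angular":[0,0,0],"claw":-1}]'

```text
time_s: 20.7
ee_pos: [0.6362, 0.2042, 0.1497]
tool_rot: [-0.001, 0.708, 0.706, 0.005]
wrist_force: [0.5, 0.3, -1.4]
finger_gap: 0.0593
gripper_force: 33.4
```

Run:
```python
from h import *
from rig import ctrl
c=ctrl.capture('scene');ctrl.capture('top');s=ctrl.state()
print(s['time_s'],s['ee_pos'],s['finger_gap'],go(s,.632,.197,.0459))
```

```text
20.8 [0.63431028 0.19678398 0.14863759] 0.0596718576976874 (array([ 0.001, -0.012,  0.514]), array([ 0.   , -0.   , -0.002]))
```

Request:
drive_tool --moves '[{"slide":[0,-0.012,0.15],"angular":[0,0,0],"claw":-1},{"slide":[0,-0.012,0.3],"angular":[0,0,0],"claw":-1},{"slide":[0,-0.012,0.42],"angular":[0,0,0],"claw":-1},{"slide":[0,-0.012,0.48],"angular":[0,0,0],"claw":-1},{"slide":[0,-0.012,0.5],"angular":[0,0,0],"claw":-1}]'

```text
time_s: 21.22
ee_pos: [0.6306, 0.1929, 0.0461]
tool_rot: [-0.0, 0.711, 0.703, -0.002]
wrist_force: [0.2, -0.9, -2.1]
finger_gap: 0.0591
gripper_force: 33.4
```

Request:
drive_tool --moves '[{"slide":[0,0,0.005],"angular":[0,0,0],"claw":-1},{"slide":[0,0,0.01],"angular":[0,0,0],"claw":-1},{"slide":[0,0,0.015],"angular":[0,0,0],"claw":-1},{"slide":[0,0,0.015],"angular":[0,0,0],"claw":-1}]'

```text
time_s: 21.55
ee_pos: [0.633, 0.1957, 0.0463]
tool_rot: [0.001, 0.711, 0.704, 0.001]
wrist_force: [0.2, -0.4, -1.8]
finger_gap: 0.0593
gripper_force: 33.4
```

Request:
drive_tool --moves '[{"slide":[0.005,0,0.005],"angular":[0,0,0],"claw":-1},{"slide":[0.005,0,0.01],"angular":[0,0,0],"claw":-1},{"slide":[0.005,0,0.01],"angular":[0,0,0],"claw":-1}]'

```text
time_s: 21.8
ee_pos: [0.6332, 0.1961, 0.0459]
tool_rot: [0.001, 0.711, 0.703, 0.001]
wrist_force: [-3.2, -2.6, 12.7]
finger_gap: 0.0595
gripper_force: 34.3
```

Request:
drive_tool --moves '[{"slide":[0,0,0],"angular":[0,0,0],"claw":0.5},{"slide":[0,0,0],"angular":[0,0,0],"claw":0.7},{"slide":[0,0,0],"angular":[0,0,0],"claw":1},{"slide":[0,0,0],"angular":[0,0,0],"claw":1},{"slide":[0,0,0],"angular":[0,0,0],"claw":1}]'

```text
time_s: 22.22
ee_pos: [0.6322, 0.1966, 0.0428]
tool_rot: [-0.0, 0.711, 0.704, 0.0]
wrist_force: [-0.9, -0.2, -0.3]
finger_gap: 0.0852
gripper_force: 0.0
```

Request:
drive_tool --moves '[{"slide":[0,0,-0.1],"angular":[0,0,0],"claw":1},{"slide":[0,0,-0.3],"angular":[0,0,0],"claw":1},{"slide":[0,0,-0.5],"angular":[0,0,0],"claw":1},{"slide":[0,0,-0.7],"angular":[0,0,0],"claw":1},{"slide":[-0.15,-0.05,-0.75],"angular":[0,0,0],"claw":1}]'

```text
time_s: 22.63
ee_pos: [0.6256, 0.1762, 0.2002]
tool_rot: [0.0, 0.708, 0.706, 0.009]
wrist_force: [1.1, 1.3, 1.1]
finger_gap: 0.0854
gripper_force: 0.0
```

Request:
drive_tool --moves '[{"slide":[-0.18,-0.06,0],"angular":[0,0,0],"claw":1},{"slide":[-0.36,-0.13,0],"angular":[0,0,0],"claw":1},{"slide":[-0.55,-0.2,0],"angular":[0,0,0],"claw":1},{"slide":[-0.74,-0.27,0],"angular":[0,0,0],"claw":1},{"slide":[-0.92,-0.34,0],"angular":[0,0,0],"claw":1}]'

```text
time_s: 23.05
ee_pos: [0.5511, -0.0187, 0.1929]
tool_rot: [0.0, 0.711, 0.704, -0.0]
wrist_force: [-0.0, -1.0, 0.1]
finger_gap: 0.0855
gripper_force: 0.0
```

Request:
drive_tool --moves '[{"slide":[-0.18,-0.07,0],"angular":[0,0,-0.03],"claw":1},{"slide":[-0.36,-0.14,0],"angular":[0,0,-0.06],"claw":1},{"slide":[-0.54,-0.21,0],"angular":[0,0,-0.09],"claw":1},{"slide":[-0.7,-0.28,0],"angular":[0,0,-0.12],"claw":1},{"slide":[-0.86,-0.36,0],"angular":[0,0,-0.128],"claw":1}]'

```text
time_s: 23.47
ee_pos: [0.4777, -0.1898, 0.1929]
tool_rot: [0.0, 0.554, 0.832, 0.0]
wrist_force: [0.3, -0.3, 0.0]
finger_gap: 0.0856
gripper_force: 0.0
```

Run:
```python
from h import *
from rig import ctrl
c=ctrl.capture('scene');ctrl.capture('top');s=ctrl.state();w=wcam(s,ctrl.capture('wrist'))
print(s['time_s'],s['ee_pos'],s['tool_rot'],go(s,.471,-.247,.1,113))
b=c['color'][195:305,250:410]
o=np.zeros((384,800,3),np.uint8);o[:,:512]=w['color'][:,:,::-1];o[:198,512:]=cv2.resize(b[:,:,::-1],(288,198),interpolation=cv2.INTER_CUBIC)
cv2.imwrite('pics/p6.png',o)
```

```text
23.5667 [ 0.47423438 -0.19527078  0.19202997] [-0.00097248  0.56013761  0.82839478 -0.00264537] (array([-0.233, -0.109,  0.461]), array([-0.002,  0.   , -0.006]))
```

View pics/p6.png

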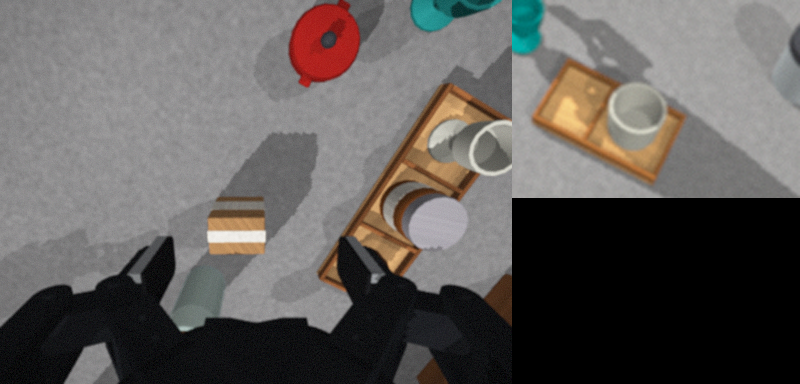

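The coffee cup stands in the larger well, crop (637,115). The sugar box, at (237,230), is square to the tool, so its yaw is right. Checking its centre while I move over it.

Request:
drive_tool --moves '[{"slide":[-0.12,-0.05,0],"angular":[0,0,-0.005],"claw":1},{"slide":[-0.233,-0.109,0],"angular":[0,0,-0.005],"claw":1},{"slide":[-0.233,-0.109,0.1],"angular":[0,0,-0.005],"claw":1},{"slide":[-0.233,-0.109,0.25],"angular":[0,0,-0.005],"claw":1},{"slide":[-0.233,-0.109,0.25],"angular":[0,0,-0.005],"claw":1}]'

```text
time_s: 24.03
ee_pos: [0.4738, -0.2378, 0.1392]
tool_rot: [-0.004, 0.549, 0.836, -0.0]
wrist_force: [-1.7, 0.2, -0.1]
finger_gap: 0.0856
gripper_force: 0.0
```

Run:
```python
from h import *
from rig import ctrl
ctrl.capture('top');s=ctrl.state();w=wcam(s,ctrl.capture('wrist'))
print(s['time_s'],s['ee_pos'],go(s,.471,-.247,.045,113))
hs=cv2.cvtColor(w['color'],cv2.COLOR_RGB2HSV).astype(int);
k=comp((hs[...,2]>190)&(hs[...,1]<60),255,225);r=cv2.minAreaRect(k);print(cv2.boundingRect(k),r)
P=np.array([ray(w,*p,.07)[:2] for p in k[:,0].astype(float)],np.float32);print(cv2.minAreaRect(P))
```

```text
24.0833 [ 0.47484728 -0.23762732  0.14115382] (array([-0.037, -0.035,  0.481]), array([-0.001, -0.001,  0.003]))
(213, 211, 76, 17) ((250.40859985351562, 219.2045440673828), (75.06922149658203, 15.38766860961914), 1.2453643083572388)
((0.4740222990512848, -0.24664781987667084), (0.05772925168275833, 0.012712941505014896), 22.180639266967773)
```

Request:
drive_tool --moves '[{"slide":[-0.038,-0.028,0.1],"angular":[0,0,0.007],"claw":1},{"slide":[-0.038,-0.028,0.25],"angular":[0,0,0.007],"claw":1},{"slide":[-0.038,-0.028,0.4],"angular":[0,0,0.007],"claw":1},{"slide":[-0.038,-0.028,0.48],"angular":[0,0,0.007],"claw":1},{"slide":[-0.038,-0.028,0.48],"angular":[0,0,0.007],"claw":1}]'

```text
time_s: 24.55
ee_pos: [0.4736, -0.2473, 0.0456]
tool_rot: [-0.001, 0.558, 0.83, -0.0]
wrist_force: [-0.3, -0.2, -1.0]
finger_gap: 0.0856
gripper_force: 0.0
```

Request:
drive_tool --moves '[{"slide":[0,0,0],"angular":[0,0,0],"claw":-1},{"slide":[0,0,0],"angular":[0,0,0],"claw":-1},{"slide":[0,0,0],"angular":[0,0,0],"claw":-1},{"slide":[0,0,0],"angular":[0,0,0],"claw":-1},{"slide":[0,0,0],"angular":[0,0,0],"claw":-1}]' --force 30

```text
time_s: 24.97
ee_pos: [0.4754, -0.2489, 0.049]
tool_rot: [0.002, 0.558, 0.83, 0.0]
wrist_force: [0.1, -0.2, 7.7]
finger_gap: 0.0557
gripper_force: 33.2
```

Request:
drive_tool --moves '[{"slide":[0,0,0],"angular":[0,0,0],"claw":-1},{"slide":[0,0,0],"angular":[0,0,0],"claw":-1}]'

```text
time_s: 25.13
ee_pos: [0.4754, -0.249, 0.049]
tool_rot: [0.002, 0.558, 0.83, 0.0]
wrist_force: [-0.3, 0.6, 7.1]
finger_gap: 0.0556
gripper_force: 33.2
```

Request:
drive_tool --moves '[{"slide":[0,0,-0.1],"angular":[0,0,0],"claw":-1},{"slide":[0,0,-0.28],"angular":[0,0,0.035],"claw":-1},{"slide":[0,0,-0.46],"angular":[0,0,0.07],"claw":-1},{"slide":[0,0,-0.55],"angular":[0,0,0.105],"claw":-1},{"slide":[0,0,-0.55],"angular":[0,0,0.143],"claw":-1}]'

```text
time_s: 25.55
ee_pos: [0.4768, -0.2496, 0.1622]
tool_rot: [0.004, 0.731, 0.682, 0.002]
wrist_force: [1.0, 0.5, -2.0]
finger_gap: 0.0555
gripper_force: 33.2
```

Request:
drive_tool --moves '[{"slide":[0.12,0.04,0],"angular":[0,0,0],"claw":-1},{"slide":[0.3,0.1,0],"angular":[0,0,0],"claw":-1},{"slide":[0.5,0.16,0],"angular":[0,0,0],"claw":-1},{"slide":[0.7,0.23,0],"angular":[0,0,0],"claw":-1},{"slide":[0.88,0.3,0],"angular":[0,0,0],"claw":-1}]'

```text
time_s: 25.97
ee_pos: [0.5453, -0.0746, 0.158]
tool_rot: [0.0, 0.729, 0.684, 0.001]
wrist_force: [0.1, -0.7, -2.6]
finger_gap: 0.0557
gripper_force: 33.1
```

Request:
drive_tool --moves '[{"slide":[0.18,0.06,0],"angular":[0,0,0],"claw":-1},{"slide":[0.36,0.12,0],"angular":[0,0,0],"claw":-1},{"slide":[0.55,0.18,0],"angular":[0,0,0],"claw":-1},{"slide":[0.74,0.25,0],"angular":[0,0,0],"claw":-1},{"slide":[0.9,0.3,0],"angular":[0,0,0],"claw":-1}]'

```text
time_s: 26.38
ee_pos: [0.6171, 0.1027, 0.1581]
tool_rot: [-0.0, 0.729, 0.685, 0.001]
wrist_force: [1.7, -0.5, -1.0]
finger_gap: 0.0557
gripper_force: 33.1
```

Request:
drive_tool --moves '[{"slide":[0,0,0],"angular":[0,0,0],"claw":-1},{"slide":[0,0,0],"angular":[0,0,0],"claw":-1},{"slide":[0,0,0],"angular":[0,0,0],"claw":-1}]'

```text
time_s: 26.63
ee_pos: [0.6158, 0.0985, 0.1573]
tool_rot: [0.0, 0.729, 0.684, -0.0]
wrist_force: [0.8, 0.2, -2.3]
finger_gap: 0.0559
gripper_force: 33.1
```

Run:
```python
from h import *
from rig import ctrl
s=ctrl.state()
print(s['time_s'],s['ee_pos'],s['tool_rot'],s['finger_gap'],go(s,.627,.1235,.055,86.5))
```

```text
26.6333 [0.61575849 0.09848549 0.15726957] [ 2.28056126e-04  7.29052174e-01  6.84457957e-01 -4.25209122e-04] 0.05589431570455893 (array([0.129, 0.048, 0.511]), array([-0.   ,  0.   , -0.001]))
```

Request:
drive_tool --moves '[{"slide":[0.129,0.048,0.05],"angular":[0,0,0],"claw":-1},{"slide":[0.129,0.048,0.15],"angular":[0,0,0],"claw":-1},{"slide":[0.129,0.048,0.3],"angular":[0,0,0],"claw":-1},{"slide":[0.129,0.048,0.38],"angular":[0,0,0],"claw":-1},{"slide":[0.129,0.048,0.38],"angular":[0,0,0],"claw":-1}]'

```text
time_s: 27.05
ee_pos: [0.6243, 0.1208, 0.0774]
tool_rot: [-0.001, 0.73, 0.683, -0.004]
wrist_force: [-0.6, -1.1, -2.4]
finger_gap: 0.0556
gripper_force: 33.0
```

Run:
```python
from h import *
from rig import ctrl
c=ctrl.capture('scene');t=ctrl.capture('top');s=ctrl.state()
print(s['time_s'],s['ee_pos'],s['finger_gap'],go(s,.627,.1235,.055,86.5))
a=t['color'][130:210,130:240];b=c['color'][195:305,250:410]
cv2.imwrite('pics/p7.png',np.hstack([cv2.resize(x[:,:,::-1],(400,290),interpolation=cv2.INTER_CUBIC) for x in(a,b)]))
```

```text
27.15 [0.62722117 0.12240145 0.08105063] 0.05563538771716797 (array([ 0.006, -0.001,  0.13 ]), array([-0.   ,  0.   , -0.001]))
```

View pics/p7.png

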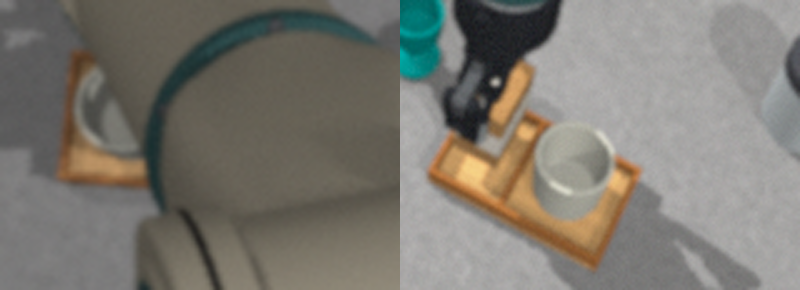

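The cup stands in the larger well, right crop (575,170). The box hovers near the narrower well, partly hidden by the fingers. I'll overlay the predicted box foot and well edges before lowering.

Run:
```python
from h import *
from rig import ctrl
c=ctrl.capture('scene');s=ctrl.state();print(s['ee_pos'])
im=cv2.resize(c['color'][195:305,250:410],(800,550),interpolation=cv2.INTER_CUBIC)[:,:,::-1].copy()
def pr(p):
    X=c['R']@p+c['t'];u=(c['K']@X/X[2])[:2];return ((u-[250,195])*5).astype(int)
def rect(cx,cy,w,h,z,col,yaw=-3.5):
    a=np.radians(yaw);R=np.array([[np.cos(a),-np.sin(a)],[np.sin(a),np.cos(a)]])
    P=[pr(np.r_[np.array([cx,cy])+R@[i*w/2,j*h/2],z]) for i,j in((1,1),(1,-1),(-1,-1),(-1,1))]
    cv2.polylines(im,[np.array(P)],True,col,1)
rect(.627,.1245,.08,.056,.018,(0,0,255))
z=s['ee_pos'][2]-.049
for h in(0,.07): rect(s['ee_pos'][0],s['ee_pos'][1]+.001,.056,.04,z+h,(255,0,0))
cv2.imwrite('pics/p8.png',im)
```

```text
[0.62816383 0.12310454 0.08211251]
```

View pics/p8.png

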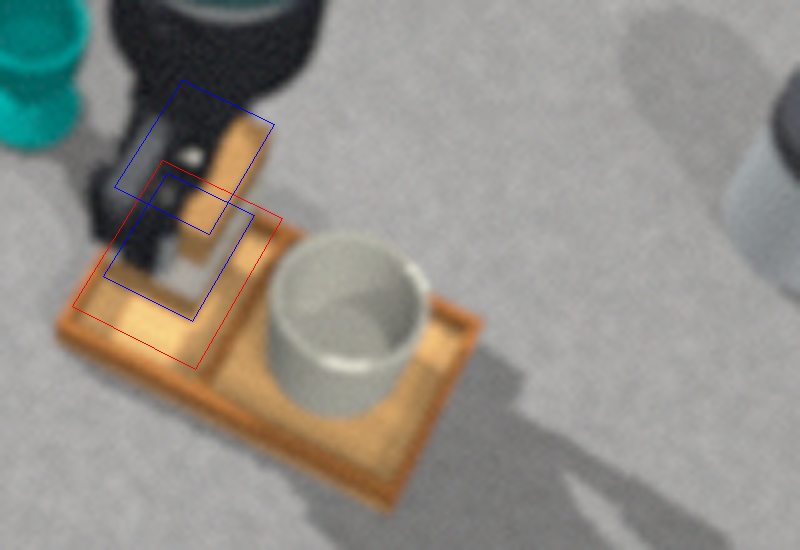

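The predicted box outlines (blue) match the seen box, with foot corner near (190,310). The predicted well (red) matches the seen well, and the foot lies inside it with margin. Lowering.

Request:
drive_tool --moves '[{"slide":[0.002,-0.004,0.04],"angular":[0,0,0],"claw":-1},{"slide":[0.002,-0.004,0.08],"angular":[0,0,0],"claw":-1},{"slide":[0.002,-0.004,0.11],"angular":[0,0,0],"claw":-1},{"slide":[0.002,-0.004,0.12],"angular":[0,0,0],"claw":-1},{"slide":[0.002,-0.004,0.12],"angular":[0,0,0],"claw":-1}]'

```text
time_s: 27.62
ee_pos: [0.6261, 0.1245, 0.0561]
tool_rot: [-0.0, 0.729, 0.684, -0.001]
wrist_force: [-0.1, -0.3, -2.2]
finger_gap: 0.0558
gripper_force: 33.1
```

Request:
drive_tool --moves '[{"slide":[0,0,0.005],"angular":[0,0,0],"claw":-1},{"slide":[0,0,0.01],"angular":[0,0,0],"claw":-1},{"slide":[0,0,0.01],"angular":[0,0,0],"claw":-1}]'

```text
time_s: 27.87
ee_pos: [0.6269, 0.1248, 0.0552]
tool_rot: [0.0, 0.729, 0.684, 0.0]
wrist_force: [-0.0, 0.4, -1.3]
finger_gap: 0.0554
gripper_force: 33.1
```

Request:
drive_tool --moves '[{"slide":[0,0,0.005],"angular":[0,0,0],"claw":-1},{"slide":[0,0,0.01],"angular":[0,0,0],"claw":-1},{"slide":[0,0,0.01],"angular":[0,0,0],"claw":-1}]'

```text
time_s: 28.12
ee_pos: [0.6269, 0.1249, 0.055]
tool_rot: [0.0, 0.729, 0.684, 0.0]
wrist_force: [-4.4, 0.4, 10.9]
finger_gap: 0.0556
gripper_force: 34.6
```

Request:
drive_tool --moves '[{"slide":[0,0,0],"angular":[0,0,0],"claw":0.4},{"slide":[0,0,0],"angular":[0,0,0],"claw":0.6},{"slide":[0,0,0],"angular":[0,0,0],"claw":1},{"slide":[0,0,0],"angular":[0,0,0],"claw":1},{"slide":[0,0,0],"angular":[0,0,0],"claw":1}]'

```text
time_s: 28.53
ee_pos: [0.6266, 0.1246, 0.0528]
tool_rot: [-0.0, 0.729, 0.684, -0.0]
wrist_force: [0.1, 0.4, -0.4]
finger_gap: 0.0856
gripper_force: 0.0
```

Request:
drive_tool --moves '[{"slide":[0,0,-0.1],"angular":[0,0,0],"claw":1},{"slide":[0,0,-0.3],"angular":[0,0,0],"claw":1},{"slide":[0,0,-0.5],"angular":[0,0,0],"claw":1},{"slide":[0,0,-0.7],"angular":[0,0,0],"claw":1},{"slide":[0,0,-0.85],"angular":[0,0,0],"claw":1}]'

```text
time_s: 28.95
ee_pos: [0.6274, 0.1251, 0.2263]
tool_rot: [0.001, 0.729, 0.684, 0.001]
wrist_force: [1.7, 0.2, -0.4]
finger_gap: 0.0854
gripper_force: 0.0
```

Request:
drive_tool --moves '[{"slide":[0,-0.15,0],"angular":[0,0,0],"claw":1},{"slide":[0,-0.32,0],"angular":[0,0,0],"claw":1},{"slide":[0,-0.5,0],"angular":[0,0,0],"claw":1},{"slide":[0,-0.68,0],"angular":[0,0,0],"claw":1},{"slide":[0,-0.75,0],"angular":[0,0,0],"claw":1}]'

```text
time_s: 29.37
ee_pos: [0.4715, 0.1341, 0.2228]
tool_rot: [-0.001, 0.728, 0.685, -0.002]
wrist_force: [-0.6, -0.1, -0.4]
finger_gap: 0.0853
gripper_force: 0.0
```

Request:
drive_tool --moves '[{"slide":[0,0,0],"angular":[0,0,0],"claw":1},{"slide":[0,0,0],"angular":[0,0,0],"claw":1},{"slide":[0,0,0],"angular":[0,0,0],"claw":1}]'

```text
time_s: 29.62
ee_pos: [0.4784, 0.1342, 0.2232]
tool_rot: [0.0, 0.729, 0.684, 0.001]
wrist_force: [-0.2, 0.5, -0.1]
finger_gap: 0.0855
gripper_force: 0.0
```

Run:
```python
from rig import ctrl
import cv2
c=ctrl.capture('scene');s=ctrl.state();print(s['time_s'],s['ee_pos'],s['wrist_force'])
cv2.imwrite('pics/p9.png',cv2.resize(c['color'][60:310,90:450,::-1],(800,556),interpolation=cv2.INTER_CUBIC))
```

```text
29.6667 [0.47850816 0.1341305  0.22301002] [-0.03979267  0.54887174  0.69714664]
```

View pics/p9.png

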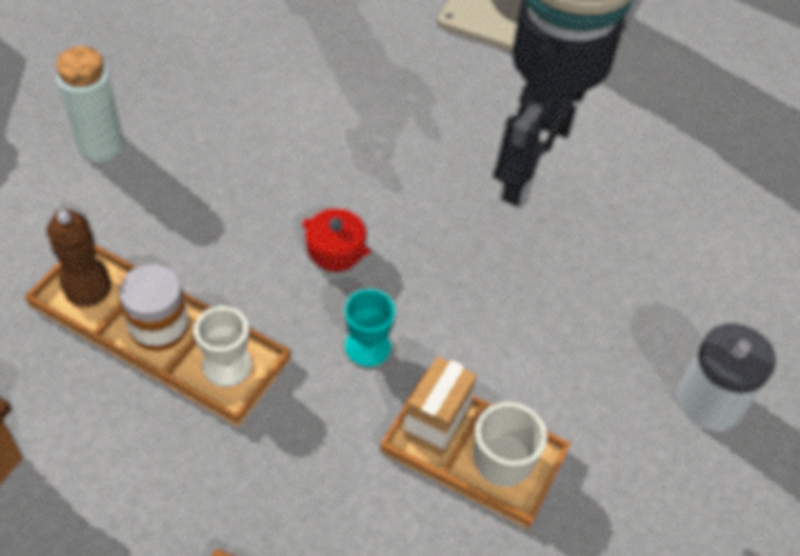

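All five things stand upright in their wells: mill (82,270), jam jar (155,305), egg cup (225,350), sugar box (440,405) and coffee cup (508,440). The storage jar, pot, tin and turquoise cup are where they were, and the gripper is clear. Handing in.

```bash
python3 -c "
from rig import ctrl
print(ctrl.job_done())"
```

```text
the job is handed in; nothing more can be done
None
```

Both trays are made up as asked and the job is handed in: at about 29.7 s, the last picture showed all five things upright in their wells and the storage jar, tea tin, lidded pot and turquoise egg cup where they started.

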